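Hold a work torch up to the light meter

ROBOT

A 7-joint arm with a two-finger parallel gripper is mounted at the origin on the work surface. World frame = base frame: x ahead of the robot, y to its left, z up, the work surface at z = 0. Lengths are in m, angles in rad, forces in N, time in s.
With the tool pointing down it reaches from about 0.425 to 0.95 m from the base axis. Payload 4.7 kg.
Tool frame: the origin (TCP) lies between the finger pads; the fingertips stand 25 mm ahead of it and the grasp point (between the pads) lies 6 mm ahead of it; x points along the fingers, z is the direction in which the jaws open and shut, and the axes are right-handed (so a half turn about x gives the same grasp; the last joint's range is limited). The gripper opens to 85 mm and grips with 20 to 120 N. Pads are 22 mm wide; open, the fingers measure 114 mm over their backs; the gripper's body (76 mm by 85 mm) begins 54 mm behind the grasp point. The pads swing forward as they close: fully open they stand 13 mm farther back than shut.
Start: joints at [1.09, 0.469, -0.049, 1.532, 0.024, 1.141, -0.082], TCP at [0.295, -0.607, 0.231] pointing down, gripper open.
Joint ranges: [-2.59, 2.59], [-0.33, 1.99], [-1.39, 1.29], [0.1, 2.45], [-1.04, 4.18], [0.21, 1.99], [-2.66, 2.66]. Speed limits (rad/s): [2.57, 2.57, 3.14, 3.14, 3.14, 3.14, 3.14].

INTERFACE

Orientations are given as a 3x3 rotation matrix whose columns are the frame's x, y, z axes.
In Python, from rig import * gives the robot as it stands. Calls block until the motion is done:
- movep(position, orientation): joint-space move of the TCP to a pose.
- move_l(position, attitude=None, feed=0.15, until_force=None): straight line of the TCP; attitude=None keeps the orientation; feed is the mean speed in m/s. With until_force (N) it stops when the force on the tool has changed by that much, and returns True; else False.
- move_joints(angles): joint-space move.
- command_gripper(opening, newtons=None): finger opening in m; newtons is the grip in N (None keeps the last); returns when the fingers have stopped.
- sleep(seconds).
- inverse_kinematics(position, orientation): joint angles nearest the present ones, or None.
- sense(): the state.
- camera(name): name is "scene" or "top" or "wrist"; returns (picture, depth): 400x640x3 uint8, red, green, blue; 400x640 float32, m along the optical axis (not along the pixel's ray), 0 where there is no reading.
- camera_params(name): a dict with "K" (3x3 intrinsics, pixels), "dist" ([k1, k2, p1, p2, k3] as OpenCV has them; the pictures are not rectified), "position" and "rotation" of the camera in the world; the wrist camera has in their place "tool_from_camera" (4x4, takes a point from camera to tool coordinates, whose origin is the TCP and whose axes are the tool frame's). Camera axes: x right, y down, z forward; pixel columns grow to the right and rows downward; lengths in m; the calibration is good to about 2 mm. A picture is of the moment at which its call begins: read the wrist's pose just before it. camera_params takes no time and is no camera call.
A pose or a line that the arm cannot do raises Unreachable and nothing moves.
- finish_job(): hands the job in, once; it reports no verdict.
The state is a dict: "time_s": time; "joint_pos": joint angles; "qd": joint speeds; "joint_efforts": joint torques, N m; "position": TCP position; "tcp_rot": TCP orientation; "wrist_force": force on the tool from outside, world axes, zero at the start; "ft_torque": the same for the moment, N m; "finger_gap": finger opening in m.
Only numpy, scipy, OpenCV 4.12 (cv2) and the standard library are available. Lean on these libraries where they do the work, as an engineer would, in place of code of your own. Each camera call takes 0.05 s, during which the arm holds its last target.

TASK

Take the yellow torch out of the charging rack and hold it up to the light meter for a brightness reading: lens towards the meter's white sensor disc, 100 mm in front of it, midway between the red tips of the two distance rods, and pointing squarely at the sensor along the rods' tilted direction. Finish while still holding the torch there, steady in the gripper; do not put it down or let go, do not bump the meter, and leave the blue torch and the other things where they are.

Things in the scene. Friction and masses are not known exactly. Their poses are not given: they have to be found in the camera images.
- torch: yellow hand torch to be measured: square handle 30 x 30, 120 long (x = -75 to +45), three thin black bands on its rear; black round head, diameter 48, 40 long, pale lens; black tail cap; 170 long in all. Origin on the long axis, 85 mm from either end; +x points out of the lens, z up as it lies (black switch dot on top). Centre of mass within 5 mm of the origin, about 170 to 310 g
- torch_lens (a point): centre of the yellow torch's lens face, 85 mm ahead (+x) of the torch's origin; axes as the torch's
- torch_tail (a point): rear end of the yellow torch, 85 mm behind (-x) its origin; axes as the torch's
- blue_torch: blue torch, otherwise the same as the yellow one, lying in the rack's other place; leave alone. Origin on its long axis in mid-length
- rack: charging rack, fixed: black plate 170 (x) x 220 (y) x 12 high, origin under its centre. Torches lie along its x at y = +55 and -55, either colour in either place, lens to +x, axis 50 above the table. Each rests in two rubber saddles, x = -59 to -41 and +30 to +43, cheeks 45 high; between them the handle is free on both sides down to the plate. Lift straight up. Grey block 42 high at x = -68, y = 0
- meter: light meter's stand, fixed: dark steel foot 120 x 120 x 14 mm (its centre at x = +20) and a steel post of diameter 16 mm at x = +30, 394 high. Origin on the table; its front (-x) faces roughly towards the robot. The head, clamped on the post at a height that varies, is a grey box 75 x 75, 45 deep
- sensor (a point): centre of the front face of the meter's head: white disc, diameter 34, 3 mm proud. It is 280 to 340 above the table and looks 30 degrees below level. +x points into the head, away from the robot and rising 30 degrees: the way the torch must point; z up the face. Two rods, diameter 6, at y = +55 and -55 run out to red tips (diameter 10) at x = -100. The lens belongs at (-100, 0, 0)
- wrench: steel wrench lying on the table; leave alone
- carton: white carton with a red band, 75 x 95 x 60 mm, standing on the table; leave alone. Origin: centre of its underside
- can: small can with a paper label, diameter 66, height 100 mm, standing on the table; leave alone. Origin: centre of its underside
There are look-alikes about, which are no part of the job. What is shaped like the torch but pink is not meant.

How it is judged:
On the way, in this order (a step that is already met when the one before it is completed fails the run):
1. the yellow torch is lifted out of the rack in the gripper (height (world z) of torch above 0.09 m and contact force between the fingers and torch above 1 N), for 0.1 s.
2. the torch is held in front of the sensor, lens towards it (x of torch_lens in the frame of sensor between -0.125 and -0.075 m and y of torch_lens in the frame of sensor between -0.02 and 0.02 m and z of torch_lens in the frame of sensor between -0.02 and 0.02 m and x of torch_tail in the frame of sensor below -0.2 m and angle between the x axis of torch and the x axis of sensor, either way round below 0.2 rad and height (world z) of torch above 0.12 m and linear speed of torch below 0.03 m/s and contact force between the fingers and torch above 1 N), for 0.3 s.
At the end, for the whole second after the job is handed in: The yellow torch is in the fingers' grip and steady (under 30 mm/s), its lens centre 75 to 125 mm in front of the sensor face and within 20 mm of the sensor's axis sideways and up-down, its long axis within 0.2 rad of the sensor's axis, lens nearest the meter (all of step 2); the arm keeps its last pose, push and grip.
It fails at once if the meter is bumped (over 2 N) by robot or torch (contact force between any of the arm, the fingers, torch and meter above 2 N).
It fails at once if the blue torch is moved over 15 mm (distance of blue_torch from where it was at the start of the episode above 0.015 m).
It fails at once if the wrench, carton or can is moved over 20 mm (distance of any of wrench, carton, can from where it was at the start of the episode above 0.02 m).
It also fails if it takes over 35 s, if anything falls off the work surface, if the arm or the gripper's body presses on something with over 40 N, if the wrist force passes 120 N, or if a joint passes its speed limit or range.

## Working session

There is one attempt and no reset: what is moved stays moved. The work goes in short steps, each a Python script; the robot and the scene stay as the last script left them, time stands still between calls to the robot, and variables do not carry over. Pictures are saved under pics/ and viewed, and the job is handed in when it is done.

```bash
mkdir -p pics; ls
python3 - <<'E'
from rig import *
import cv2
for n in ["scene","top","wrist"]:
    im,d=camera(n); cv2.imwrite(f"pics/{n}0.png",im[:,:,::-1])
    import numpy as np; np.savez(f"{n}0.npz",im=im,d=d)
    p=camera_params(n); print(n,{k:np.round(v,4).tolist() for k,v in p.items()})
print(sense())
E
```

```text
pics
scene {'K': [[476.4405, 0.0, 325.2035], [0.0, 476.4405, 199.7779], [0.0, 0.0, 1.0]], 'dist': [-0.0691, 0.0, 0.0, 0.0, 0.0], 'position': [1.4221, -0.548, 0.9792], 'rotation': [[0.5539, 0.494, -0.6702], [0.8326, -0.3207, 0.4516], [0.0082, -0.8081, -0.5889]]}
top {'K': [[361.0875, 0.0, 319.665], [0.0, 361.0875, 195.3446], [0.0, 0.0, 1.0]], 'dist': [-0.0054, 0.0, 0.0, 0.0, 0.0], 'position': [0.3545, 0.0498, 1.2158], 'rotation': [[-0.0203, -0.9897, 0.1416], [-0.9995, 0.0237, 0.0224], [-0.0255, -0.1411, -0.9897]]}
wrist {'K': [[279.8947, 0.0, 318.5321], [0.0, 279.8947, 197.9755], [0.0, 0.0, 1.0]], 'dist': [-0.0021, 0.0, 0.0, 0.0, 0.0], 'tool_from_camera': [[-0.0004, -0.2919, 0.9564, -0.1427], [-0.0007, -0.9564, -0.2919, 0.0736], [1.0, -0.0008, 0.0002, 0.0002], [0.0, 0.0, 0.0, 1.0]]}
{'time_s': 0.15, 'joint_pos': array([ 1.090108  ,  0.4692998 , -0.04859055,  1.53343778,  0.02410264,
        1.14103112, -0.08231038]), 'qd': array([ 0.00099746, -0.00145729,  0.0002033 , -0.00300718, -0.00020994,
       -0.00073312, -0.00013235]), 'joint_efforts': array([ 1.76002919e-03, -5.10763264e+01, -4.61629301e-02, -2.37979281e+01,
        1.07038117e-02,  5.36745865e-03,  1.03164342e-05]), 'position': array([ 0.29449674, -0.60685073,  0.23026535]), 'tcp_rot': array([[-7.44849200e-04,  8.99662187e-01,  4.36586068e-01],
       [ 1.40530444e-03,  4.36586700e-01, -8.99661091e-01],
       [-9.99998735e-01, -5.65755041e-05, -1.58949052e-03]]), 'wrist_force': array([ 0.16722262,  0.32191975, -0.13289237]), 'ft_torque': array([-0.00130882,  0.00990716, -0.02967706]), 'finger_gap': 0.08529183540018234}
```

View pics/scene0.png

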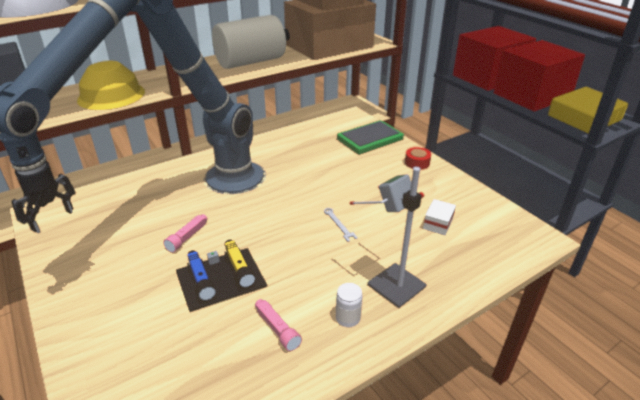

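View pics/top0.png

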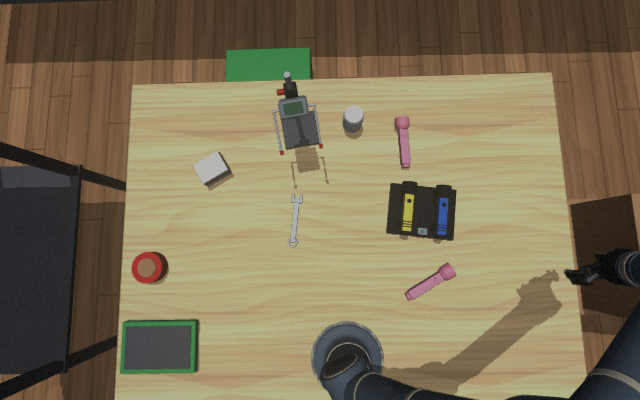

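View pics/wrist0.png

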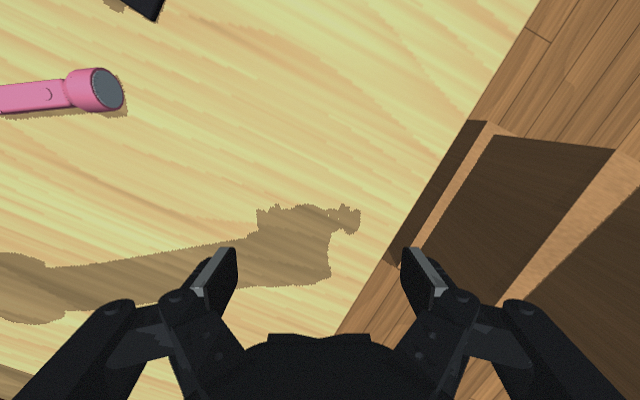

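```bash
cat > h.py <<'E'
import numpy as np, cv2
from rig import *
def world(n,uv,dep=None,plane=None,cp=None):
    p=camera_params(n); K=np.array(p["K"]);D=np.array(p["dist"])
    if cp is None: R=np.array(p["rotation"]);t=np.array(p["position"])
    else: R,t=cp
    xy=cv2.undistortPoints(np.array(uv,float).reshape(-1,1,2),K,D).reshape(-1,2)
    r=np.c_[xy,np.ones(len(xy))]@R.T
    if plane is not None: return t+r*((plane-t[2])/r[:,2])[:,None]
    if dep is not None: return t+r*np.asarray(dep).reshape(-1,1)
    return t,r
def wristcam(s):
    T=np.array(camera_params("wrist")["tool_from_camera"]);R=np.array(s["tcp_rot"])
    return R@T[:3,:3], R@T[:3,3]+np.array(s["position"])
def hsv(im): return cv2.cvtColor(im,cv2.COLOR_RGB2HSV)
def cloud(n,im,d,mask,cp=None):
    v,u=np.nonzero(mask&(d>0)); return np.c_[u,v],world(n,np.c_[u,v],d[v,u],cp=cp)
E
python3 - <<'E'
import cv2
a=cv2.imread('pics/top0.png')[170:250,370:470];b=cv2.imread('pics/scene0.png')[225:310,165:285]
c=cv2.imread('pics/top0.png')[65:195,260:340];d=cv2.imread('pics/scene0.png')[140:310,340:470]
f=lambda x,w,h:cv2.resize(x,(w,h),interpolation=cv2.INTER_CUBIC)
import numpy as np
cv2.imwrite('pics/crop1.png',np.hstack([f(a,400,320),f(b,400,320)]))
cv2.imwrite('pics/crop2.png',np.hstack([f(c,320,520),f(d,400,520)]))
E
```

```text
(no output)
```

View pics/crop1.png

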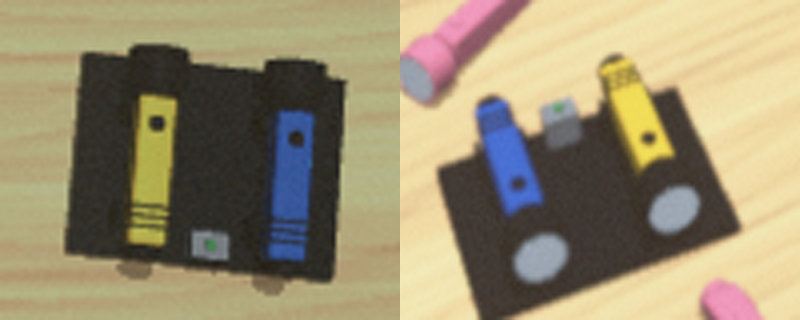

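View pics/crop2.png

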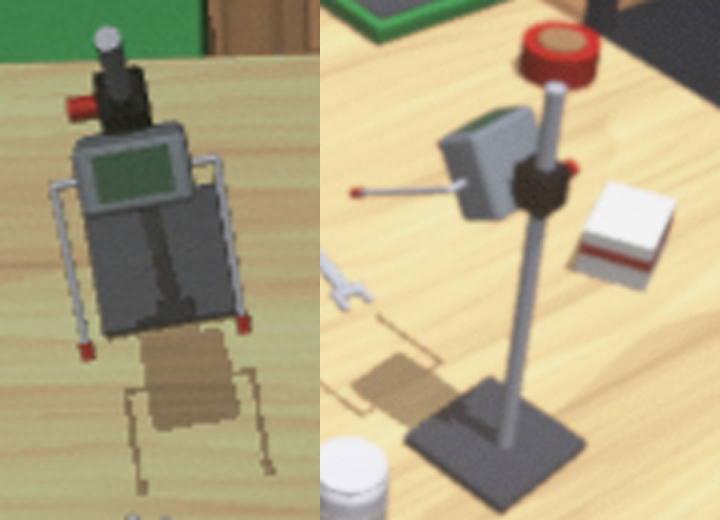

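The candidates for "yellow torch" are:
- The yellow handle in the rack, at top (408,207) and scene (237,257).
- The blue torch, at top (443,212).
- Pink torches, at top (404,142) and (430,282).
- The yellow hard hat, at scene (110,85), and the yellow box, at scene (590,108). Both are background.

I choose the yellow one in the rack. The crop shows a square yellow handle, a switch dot, three bands at the rear and a black head. The meter head is at scene (400,193), with its red tips at about top (282,152) and (321,146).

Run:
```python
from h import *
np.set_printoptions(precision=4,suppress=True)
z=np.load('top0.npz');im,d=z['im'],z['d'];H=hsv(im)
s=np.load('scene0.npz');im2,d2=s['im'],s['d'];H2=hsv(im2)
def box(n,H,d,im,m,roi):
    r=np.zeros(m.shape,bool);r[roi[1]:roi[3],roi[0]:roi[2]]=1;m=m&r
    uv,P=cloud(n,im,d,m);return uv,P
for nm,lo,hi in [('yel',22,35),('blu',105,125)]:
  for n,HH,dd,ii,roi in [('top',H,d,im,(380,170,470,245)),('scene',H2,d2,im2,(165,230,285,310))]:
    m=(HH[...,0]>=lo)&(HH[...,0]<=hi)&(HH[...,1]>120)&(HH[...,2]>60)
    uv,P=box(n,HH,dd,ii,m,roi)
    top=P[(P[:,2]>.055)]
    W=world(n,uv,plane=.065)
    c,(w,h),a=cv2.minAreaRect(W[:,:2].astype(np.float32)) 
    vx=cv2.fitLine(W[:,:2].astype(np.float32),cv2.DIST_L2,0,.01,.01).ravel()
    print(nm,n,len(uv),'zmed',np.median(P[:,2]),'c',c,w,h,'dir',np.degrees(np.arctan2(vx[1],vx[0])),'uv',uv.mean(0))
# red tips
for n,HH,dd,ii,roi in [('top',H,d,im,(260,60,340,170)),('scene',H2,d2,im2,(340,150,445,230))]:
    m=((HH[...,0]<8)|(HH[...,0]>172))&(HH[...,1]>130)&(HH[...,2]>60)
    r=np.zeros(m.shape,np.uint8);r[roi[1]:roi[3],roi[0]:roi[2]]=1
    k,lab,st,ce=cv2.connectedComponentsWithStats((m*r).astype(np.uint8))
    for i in range(1,k):
        uv,P=cloud(n,ii,dd,lab==i)
        print(n,'red',ce[i],st[i,4],np.median(P,0) if len(P) else None)
# head lens blue/yellow height etc: wood depth check
for uv in [(200,300),(500,150)]: print('table',world('top',[uv],[d[uv[1],uv[0]]]))
```

```text
yel top 377 zmed 0.06545096802227279 c (0.459544837474823, -0.2013702690601349) 0.03504551574587822 0.12126269936561584 dir -7.397339 uv [407.2785 211.6764]
yel scene 359 zmed 0.06591462716498997 c (0.4605562090873718, -0.20625557005405426) 0.03720671311020851 0.13007761538028717 dir -9.253576 uv [235.0557 255.312 ]
blu top 298 zmed 0.0653373185513827 c (0.4439579248428345, -0.31181567907333374) 0.028742199763655663 0.11761083453893661 dir -7.7630944 uv [442.2987 215.6544]
blu scene 303 zmed 0.06576230461423827 c (0.44453704357147217, -0.31282249093055725) 0.030859611928462982 0.1196126788854599 dir -7.4546037 uv [197.0528 266.7393]
top red [280.3684  91.2632] 38 [0.763  0.1694 0.3125]
top red [320.3333 145.3333] 9 [0.6327 0.0678 0.2489]
top red [281.3333 152.3333] 9 [0.6162 0.1758 0.2468]
scene red [417.91   159.2476] 311 [0.326  0.6144 0.0396]
scene red [421.5    194.3333] 12 [0.7695 0.1753 0.3097]
scene red [351.  202.5] 2 [0.6355 0.0627 0.2472]
scene red [434.5556 223.5926] 27 [0.6423 0.3946 0.0364]
table [[ 0.1891  0.4798 -0.0023]]
table [[ 0.6705 -0.5437 -0.0004]]
```

```bash
cat > poses.py <<'E'
from h import *
def Rtorch(yaw,pitch):
    c,s,cp,sp=np.cos(yaw),np.sin(yaw),np.cos(pitch),np.sin(pitch)
    x=np.array([c*cp,s*cp,sp]);y=np.array([-s,c,0]);return np.c_[x,y,np.cross(x,y)]
# tool x=-torch z ; tool y = sg*torch x
def tool(RT,sg):
    x=-RT[:,2];y=sg*RT[:,0];return np.c_[x,y,np.cross(x,y)]
GX=-.005
def tcp(o,RT,gx=GX): # torch origin -> TCP
    g=o+RT[:,0]*gx; return g+RT[:,2]*.006
yawT=np.radians(-7.9);oT=np.array([.474,-.2035,.05])
E
python3 - <<'E'
from poses import *
R0=Rtorch(yawT,0)
for yaw in (np.radians(8.7),):
  RF=Rtorch(yaw,np.pi/6); lens=np.array([.6245,.1218,.244])
  for sg in (1,-1):
    for nm,o,R in [('above',oT+[0,0,.15],R0),('grasp',oT,R0),('fin',lens-.085*RF[:,0],RF),('pre6',lens-.145*RF[:,0],RF),('pre12',lens-.205*RF[:,0],RF),('mid',np.array([.46,-.1,.28]),RF)]:
      q=inverse_kinematics(tcp(o,R),tool(R,sg)); print(sg,nm,None if q is None else np.round(q,2))
E
```

```text
1 above [ 0.46  0.23 -0.15  1.94  0.04  0.97 -1.43]
1 grasp [ 0.4   0.44 -0.1   2.07  0.07  0.63 -1.45]
1 fin [ 0.1   0.14 -0.45  2.2   0.46  0.34 -2.15]
1 pre6 [ 0.21  0.11 -0.58  2.32  0.67  0.26 -2.38]
1 pre12 None
1 mid [ 0.81 -0.13 -0.49  2.23 -0.51  0.61 -0.74]
-1 above [ 0.91  0.31 -0.71  1.92  0.23  1.    1.53]
-1 grasp [ 0.81  0.51 -0.61  2.05  0.45  0.71  1.35]
-1 fin [ 0.55  0.22 -0.96  2.18  0.75  0.41  0.74]
-1 pre6 [ 0.25  0.12 -0.62  2.32  0.68  0.27  0.75]
-1 pre12 [ 0.4   0.11 -0.8   2.44  1.07  0.22  0.34]
-1 mid [ 0.53 -0.13 -0.24  2.24 -0.45  0.59  2.32]
```

Run:
```python
from poses import *
np.set_printoptions(precision=4,suppress=True)
R0=Rtorch(yawT,0)
p=tcp(oT,R0)+[0,0,.15]
movep(p,tool(R0,-1)); s=sense();im,d=camera("wrist")
cp=wristcam(s);H=hsv(im)
m=(H[...,0]>=20)&(H[...,0]<=35)&(H[...,1]>150)&(H[...,2]>60)
k,lab,st,ce=cv2.connectedComponentsWithStats(m.astype(np.uint8))
i=1+np.argmax(st[1:,4]);uv,P=cloud("wrist",im,d,lab==i,cp)
W=world("wrist",uv,plane=.065,cp=cp).astype(np.float32)[:,:2]
f=np.median(P[:,2]);t=np.abs(P[:,2]-.065)<.005
print(s['time_s'],s['position'],ce[i],st[i],'z',f,cv2.minAreaRect(W[t]),cv2.fitLine(W[t],cv2.DIST_L2,0,.01,.01).ravel())
q=P[t][:,:2];print(q.mean(0))
cv2.imwrite('pics/wrist1.png',im[:,:,::-1]);np.savez('wrist1.npz',im=im,d=d,R=cp[0],t=cp[1])
```

```text
1.7667 [ 0.469 -0.204  0.206] [317.3876 188.3147] [ 303  151   29   80 2113] z 0.06463970798938207 ((0.4738283157348633, -0.20693355798721313), (0.029174337163567543, 0.08645287901163101), 82.6722412109375) [ 0.9916 -0.1294  0.4704 -0.2062]
[ 0.4705 -0.2062]
```

View pics/wrist1.png

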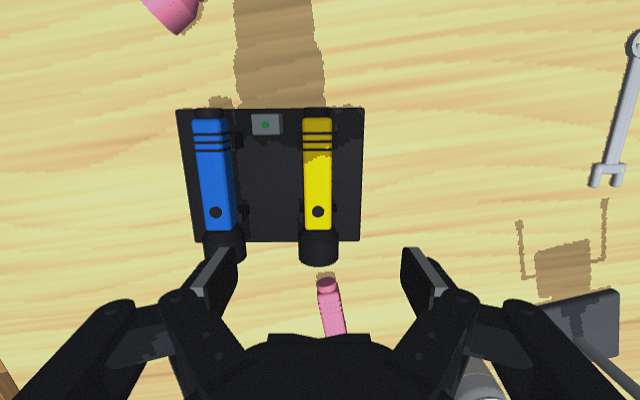

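The wrist view shows the yellow torch at (317,175), with its head towards the bottom at (318,248). Blue is at (213,175). The rest of the layout agrees with the top view. I'll refine the torch pose, then grasp.

Run:
```python
from poses import *
np.set_printoptions(precision=4,suppress=True)
z=np.load('wrist1.npz');cp=(z['R'],z['t'])
e=world("wrist",[(317.5,117),(317,229.5)],plane=.065,cp=cp);print(e,np.linalg.norm(e[1]-e[0]))
m=e.mean(0)[:2];d=(e[1]-e[0])[:2];d/=np.linalg.norm(d);yaw=np.arctan2(d[1],d[0]);o=m+.015*d
print('origin',o,np.degrees(yaw))
o=np.r_[(o+oT[:2])/2,.05];yaw=np.radians(-7.7)
o[1]=-.2035*.3-.2062*.7 # lateral mostly from wrist
print(o)
R=Rtorch(yaw,0);p=tcp(o,R)
move_l(p+[0,0,.08],tool(R,-1),feed=.12)
hit=move_l(p,feed=.08,until_force=8);s=sense();print(hit,s['position'],s['wrist_force'])
if not hit:
    command_gripper(0.02,80);s=sense();print(s['finger_gap'],s['wrist_force'],s['time_s'])
    im,_=camera("wrist");cv2.imwrite('pics/wrist2.png',im[:,:,::-1])
np.save('o.npy',np.r_[o,yaw])
```

```text
[[ 0.3986 -0.1958  0.065 ]
 [ 0.5161 -0.2132  0.065 ]] 0.1187348044908233
origin [ 0.4722 -0.2067] -8.403581681811488
[ 0.4731 -0.2054  0.05  ]
False [ 0.4686 -0.2048  0.0565] [-0.7583 -0.263   0.0131]
0.02720822048934499 [-0.9132 -0.0245  5.5226] 4.2667
```

View pics/wrist2.png

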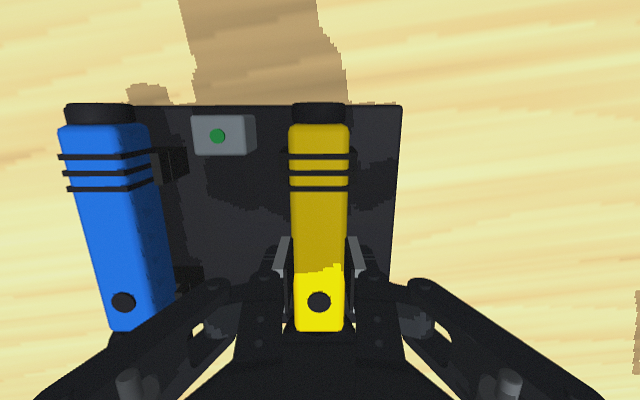

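The handle is centred between the pads, with a gap of 27 mm. Next I'll lift straight up, tilt to the final attitude well back from the meter, and look.

Run:
```python
from poses import *
np.set_printoptions(precision=4,suppress=True)
s=sense();p=np.array(s['position'])
move_l(p+[0,0,.20],feed=.12);s=sense();print(s['finger_gap'],s['position'],s['wrist_force'],s['time_s'])
RF=Rtorch(np.radians(8.7),np.pi/6)
o=np.array([.46,-.07,.30]);print(inverse_kinematics(tcp(o,RF),tool(RF,-1)))
movep(tcp(o,RF),tool(RF,-1));s=sense();print(s['finger_gap'],s['position'],s['time_s'])
for n in ["wrist","top","scene"]:
    s=sense();im,d=camera(n);cp=wristcam(s)
    cv2.imwrite(f'pics/{n}3.png',im[:,:,::-1]);np.savez(f'{n}3.npz',im=im,d=d,R=cp[0],t=cp[1])
```

```text
0.02707865839050941 [ 0.4679 -0.2047  0.2559] [ 0.2919  0.3004 -1.9989] 6.1417
[ 0.9464 -0.1843 -0.6515  2.2028 -0.5352  0.6646  2.3542]
0.027059304666507043 [ 0.4529 -0.0714  0.3029] 6.9
```

View pics/wrist3.png

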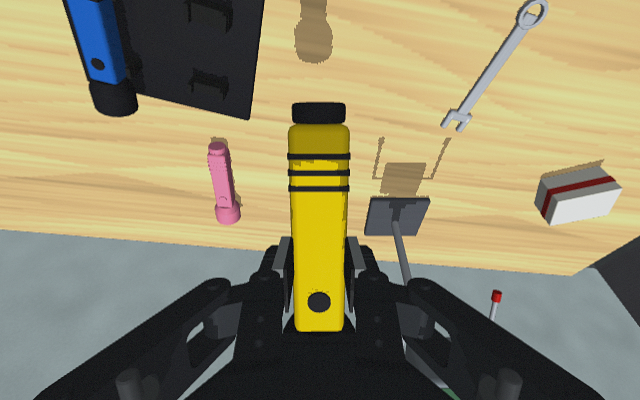

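View pics/scene3.png

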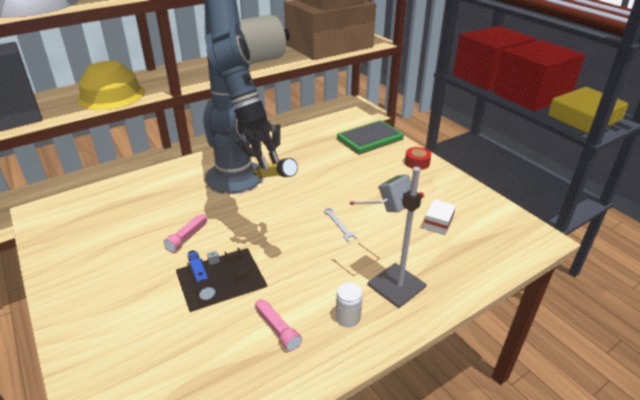

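View pics/top3.png

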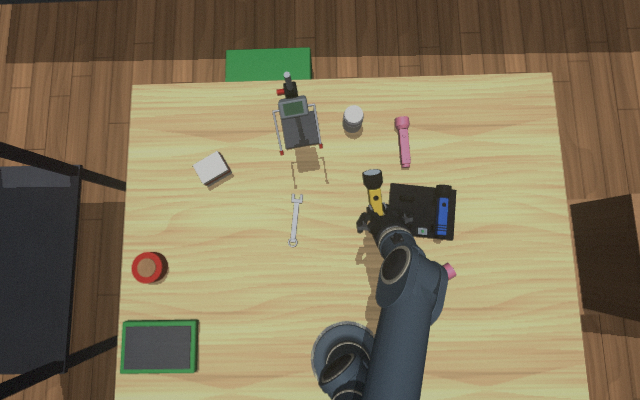

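Run:
```python
from poses import *
np.set_printoptions(precision=4,suppress=True)
rays={}
for n,roi in [('top',(260,130,340,170)),('scene',(340,190,370,215)),('wrist',(470,280,520,310))]:
    acc=[]
    for k in ([0,3] if n!='wrist' else [3]):
        z=np.load(f'{n}{k}.npz');im,d=z['im'],z['d'];H=hsv(im)
        m=((H[...,0]<10)|(H[...,0]>170))&(H[...,1]>90)&(H[...,2]>50)
        r=np.zeros(m.shape,np.uint8);r[roi[1]:roi[3],roi[0]:roi[2]]=1
        c,lab,st,ce=cv2.connectedComponentsWithStats((m*r).astype(np.uint8))
        for i in range(1,c):
            cp=(z['R'],z['t']) if n=='wrist' else None
            uv,P=cloud(n,im,d,lab==i,cp);t,ry=world(n,[ce[i]],cp=cp)
            print(n,k,ce[i],st[i,4],np.median(P,0) if len(P) else None)
            key='L' if (n=='wrist' or (n=='top' and ce[i][0]<300)) else 'R'
            rays.setdefault(key,[]).append((n,t,ry[0]/np.linalg.norm(ry[0])))
for k,v in rays.items():
    A=sum(np.eye(3)-np.outer(r,r) for _,_,r in v);b=sum((np.eye(3)-np.outer(r,r))@t for _,t,r in v)
    X=np.linalg.solve(A,b);print(k,X,[ (n,round(float(np.linalg.norm((np.eye(3)-np.outer(r,r))@(X-t))),4)) for n,t,r in v])
    rays[k]=X
e=rays['L']-rays['R'];print('sep',np.linalg.norm(e),e,'yaw',np.degrees(np.arctan2(-e[0],e[1])),'mid',(rays['L']+rays['R'])/2)
# torch in hand, tool frame
z=np.load('wrist3.npz');cp=(z['R'],z['t']);im,d=z['im'],z['d'];H=hsv(im)
m=(H[...,0]>=20)&(H[...,0]<=35)&(H[...,1]>150)&(H[...,2]>60);r=np.zeros(m.shape,bool);r[110:340,280:360]=1
uv,P=cloud("wrist",im,d,m&r,cp)
s=sense();Q=(P-s['position'])@np.array(s['tcp_rot']);top=(np.abs(Q[:,0]-np.median(Q[:,0]))<.004)
print('top face tool x med',np.median(Q[:,0]),'y range',np.percentile(Q[top,1],[0,1,99,100]),'z',np.percentile(Q[top,2],[1,50,99]))
T=Q[top];c=np.polyfit(T[:,1],T[:,0],1);g=np.polyfit(T[:,1],T[:,2],1);print('pitch,yaw err deg',np.degrees(np.arctan(c[0])),np.degrees(np.arctan(g[0])))
```

```text
top 0 [320.3636 145.4545] 11 [0.6327 0.0678 0.2489]
top 0 [281.0909 152.3636] 11 [0.6162 0.176  0.2466]
top 3 [320.3636 145.4545] 11 [0.6328 0.0677 0.2489]
top 3 [281.4167 152.25  ] 12 [0.6165 0.1735 0.2477]
scene 0 [351.  202.5] 6 [0.6355 0.0636 0.2464]
scene 3 [351.  202.5] 6 [0.6344 0.064  0.2455]
wrist 3 [496.1792 295.9434] 106 [0.6133 0.1724 0.2437]
R [0.6326 0.0661 0.2442] [('top', 0.001), ('top', 0.001), ('scene', 0.001), ('scene', 0.001)]
L [0.6173 0.1761 0.2416] [('top', 0.0005), ('top', 0.0004), ('wrist', 0.0001)]
sep 0.11106915022855365 [-0.0153  0.11   -0.0026] yaw 7.919562012439929 mid [0.625  0.1211 0.2429]
top face tool x med -0.009048947088389745 y range [-0.0507 -0.0466  0.0697  0.0706] z [-0.0145 -0.0005  0.014 ]
pitch,yaw err deg -0.024187568970619425 -0.14026824968981202
```

The tips triangulate to 111 mm apart (expected 110), at equal height. That puts the sensor at z ≈ 0.293, which is in range. The torch sits in the hand as planned, under 0.2° off. I'll approach along the sensor axis.

Run:
```python
from poses import *
np.set_printoptions(precision=4,suppress=True)
RF=Rtorch(np.radians(8.1),np.pi/6);lens=np.array([.625,.1211,.2435])
f=lambda b:tcp(lens-(.085+b)*RF[:,0],RF)
try: move_l(f(.06),tool(RF,-1),feed=.12)
except Unreachable as e:
    print('line unreachable',e); movep(f(.06),tool(RF,-1))
s=sense();print(s['position'],f(.06),s['finger_gap'],s['time_s'],s['joint_pos'])
for n in ["wrist","top","scene"]:
    s=sense();im,d=camera(n);cp=wristcam(s)
    cv2.imwrite(f'pics/{n}4.png',im[:,:,::-1]);np.savez(f'{n}4.npz',im=im,d=d,R=cp[0],t=cp[1])
a=cv2.imread('pics/top4.png')[60:260,250:400];b=cv2.imread('pics/scene4.png')[110:310,300:450]
cv2.imwrite('pics/c4.png',np.hstack([cv2.resize(x,(400,533)) for x in (a,b)]))
```

```text
[0.4935 0.1022 0.1738] [0.4934 0.1024 0.1737] 0.02763239231820267 10.0333 [ 0.4847  0.1551 -0.8849  2.3104  0.8388  0.3114  0.596 ]
```

View pics/c4.png

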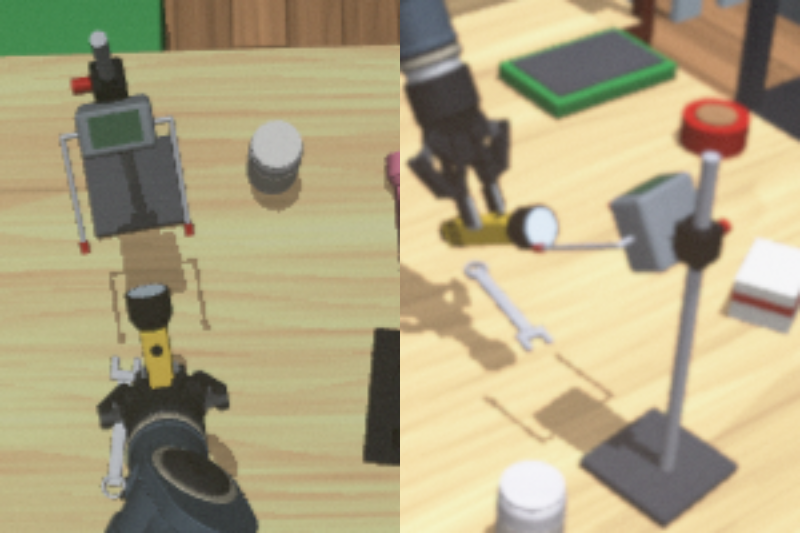

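View pics/wrist4.png

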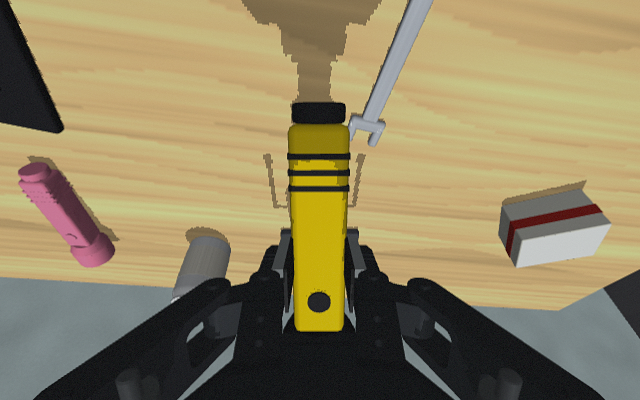

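The torch (lens at crop (149,290)) is lined up with the midpoint of the tips at (137,240), and nothing stands in the path. I'll move the last 60 mm in slowly.

Run:
```python
from poses import *
np.set_printoptions(precision=4,suppress=True)
RF=Rtorch(np.radians(8.1),np.pi/6);lens=np.array([.625,.1211,.2435])
p=tcp(lens-.085*RF[:,0],RF)
print(move_l(p,tool(RF,-1),feed=.05,until_force=5));sleep(.3)
s=sense();print(s['position'],p,s['finger_gap'],s['time_s'],s['wrist_force'])
for n in ["wrist","top","scene"]:
    s=sense();im,d=camera(n);cp=wristcam(s)
    cv2.imwrite(f'pics/{n}5.png',im[:,:,::-1]);np.savez(f'{n}5.npz',im=im,d=d,R=cp[0],t=cp[1])
a=cv2.imread('pics/top5.png')[60:260,250:400];b=cv2.imread('pics/scene5.png')[110:310,300:450]
cv2.imwrite('pics/c5.png',np.hstack([cv2.resize(x,(400,533)) for x in (a,b)]))
```

```text
False
[0.5448 0.1097 0.2037] [0.5449 0.1097 0.2037] 0.02715457418453454 11.8333 [ 0.9478  0.2023 -2.1118]
```

View pics/c5.png

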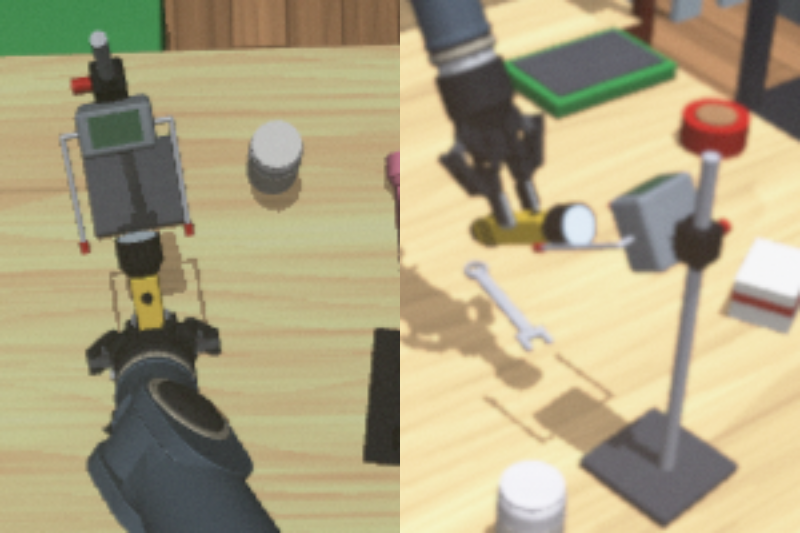

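In both views the lens sits between the tips and the torch is parallel to the rods. One numeric check of the lens centre, and of the rod direction, before I hand in.

Run:
```python
from poses import *
np.set_printoptions(precision=4,suppress=True)
RF=Rtorch(np.radians(8.1),np.pi/6);lens=np.array([.625,.1211,.2435])
z=np.load('scene5.npz');im,d=z['im'],z['d'];H=hsv(im)
m=(H[...,1]<60)&(H[...,2]>160);r=np.zeros(m.shape,np.uint8);r[180:206,503-0-0-0 if 0 else 300:530]=1
r[:]=0;r[183:207,504:528]=0
x0=300+int(545*150/400);x1=300+int(605*150/400)
x0,x1=300+int(145*150/400),300+int(205*150/400);y0,y1=110+int(195*.375),110+int(255*.375)
r[y0:y1,x0:x1]=1
c,lab,st,ce=cv2.connectedComponentsWithStats((m*r).astype(np.uint8));i=1+np.argmax(st[1:,4])
uv,P=cloud('scene',im,d,lab==i);X=np.median(P,0);print('lens',ce[i],st[i],X,'vs target, sensor frame',(X-lens)@RF)
n=np.linalg.svd(P-P.mean(0))[2][2];print('lens normal',n,'want',RF[:,0])
# grey rod points near R tip and near head in scene (depth)
for nm,k in (('scene',0),('top',0)):
    z=np.load(f'{nm}{k}.npz');dd=z['d'];v,u=np.nonzero(dd>0)
    W=world(nm,np.c_[u,v],dd[v,u]);R=np.array([.6326,.0661,.2442]);q=(W-R)@RF
    for sgn,tip in ((1,R),(-1,np.array([.6173,.1761,.2416]))):
        q=(W-tip)@RF;k_=(q[:,0]>.005)&(q[:,0]<.085)&(np.abs(q[:,1])<.015)&(np.abs(q[:,2])<.03)
        if k_.sum()>8:
            l=cv2.fitLine(W[k_].astype(np.float32),cv2.DIST_L1,0,.01,.01).ravel()[:3];l*=np.sign(l[0]);print(nm,'rod dir',l,k_.sum(),'deg off',np.degrees(np.arccos(l@RF[:,0])))
```

```text
lens [366.9951 195.4118] [355 186  21  18 204] [0.6266 0.1195 0.2495] vs target, sensor frame [ 0.0041 -0.0018  0.0045]
lens normal [-0.6104 -0.781  -0.1323] want [0.8574 0.122  0.5   ]
scene rod dir [0.8588 0.1184 0.4984] 57 deg off 0.24214447805478992
top rod dir [0.8519 0.1277 0.5079] 62 deg off 0.6379870419192168
top rod dir [0.8615 0.1281 0.4914] 63 deg off 0.646439233136809
```

Run:
```python
from rig import *
s=sense();print(s['finger_gap'],s['time_s'],abs(s['qd']).max());finish_job()
```

```text
0.02726462089255765 11.9833 0.0022252987494831003
the job is handed in; nothing more can be done
```

I took the yellow torch out of the rack, held it up to the light meter at the target pose, and handed the job in at about 12 s with it still in the grip. No verdict is reported.

- **Position:** the lens centre measured about 4 mm ahead, 2 mm sideways and 5 mm up from the point midway between the rod tips. The limits are 25, 20 and 20 mm.
- **Aim:** the rods' measured direction is within 0.7° of the attitude I commanded. The torch sat straight in the gripper to within 0.2°, measured just after the lift.
- **Grip and steadiness:** the finger gap held at 27 mm and the arm was at rest. The gap reads 3 mm under the 30 mm handle.
- **Surroundings:** the force stop on the last approach did not trigger, and the pictures show nothing else moved.

One check disagreed: a plane fitted to the lens's depth points gave a direction nowhere near the torch axis. I put that down to depth noise on a small patch and disregarded it, since the rod directions and the in-hand measurement agreed.

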